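# Hang the gummed-tape roll on its axle

## Task

Pick up the axle (the metal rod with the square wooden handle) and thread it through the tape dispenser: through the upright cheek that faces the axle, the roll of tape waiting between the cheeks, and the far cheek, until the handle's front face sits against that first cheek's flange; then let go. The holes sit in eccentric steel flanges that were locked at some unknown angle, so feel for them and push gently, never above 15 N on the dispenser. Leave the other things on the table where they are.

Things in the scene. Friction and masses are not known exactly. Their poses are not given: they have to be found in the camera images.
- dispenser: Tape dispenser, fixed to the table. Origin under the centre of its plywood base (130 x 100 x 14 mm), z up. Two rigid grey cheeks, 60 mm wide (x), 8 mm thick, top at z = 88 mm, each with a round steel flange (42 mm across, 6 mm thick) on its outer side: outer faces at y = +41 and -41 mm. The axle enters at the +y flange and moves towards -y. A roll of tape lies in a cradle between the cheeks.
- bore (a point): NOT the hole: the centre about which the eccentric flanges were turned, on the +y flange's outer face (dispenser x = 0, y = 41, z = 62 mm; axes as the dispenser's). The round 14.5 mm hole at the middle of each flange lies 6.5 mm from this axis, in an unmeasured direction anywhere round it, the same in both flanges, which are locked: the holes are in line along y.
- roll: Loose roll of brown gummed paper tape lying on its cradle between the cheeks, 84 mm diameter, 48 mm wide, with a 38 mm core hole along its y axis (along the dispenser's y, but it may spin); origin at its centre. It can stay where it is while the axle passes through.
- axle_grip (a point): Where to grasp the loose axle (about 60 g): on its axis, inside the handle, 30 mm behind the handle's front face. The handle is a square wooden bar 24 x 24 x 80 mm, lying flat with its axis 12 mm up. From its front face an aluminium tube of 12 mm diameter sticks out 92 mm, the last 5 mm tapering to an 8 mm nose. x points along the axle, handle to nose.
- axle_tip (a point): The end of the axle's nose, 122 mm ahead of axle_grip on the axis; axes as axle_grip.
- axle: The axle; origin at the centre of the handle's front face, the shoulder that comes to rest against the +y flange's outer face; 92 mm behind the tip; axes as axle_grip.
- tub: white plastic bowl, 100 mm across, 65 mm tall, bystander; origin at its underside's centre.
- spray: white bottle, 72 mm diameter, 170 mm tall, bystander; origin at its underside's centre.
- tape: ring of masking tape lying flat, 90 mm across, 24 mm tall, bystander; origin at its underside's centre.
- mug: white mug, 76 mm across, 90 mm tall, bystander; origin at its underside's centre.
- palette: white shallow mixing tray, 110 x 160 x 14 mm, bystander; origin at its underside's centre.
- brush: wooden paint brush, 200 mm long, bystander; origin at its underside's centre.
- eraser: small white eraser, 50 x 22 x 14 mm, bystander; origin at its underside's centre.
Things that resemble listed ones, but are neither listed nor needed, are in the scene too. What is shaped like the axle but pink or turquoise is not meant.

How it is judged:
By the outcome, as a careful person would: the job done as asked, in the order asked, and still so for the second after the job is handed in, with the robot touching nothing.
It also fails if it takes over 72 s, if anything falls off the work surface, if the arm or the gripper's body presses on something with over 40 N, if the wrist force passes 120 N, or if a joint passes its speed limit or range.

## Robot

A 7-joint arm with a two-finger parallel gripper is mounted at the origin on the work surface. World frame = base frame: x ahead of the robot, y to its left, z up, the work surface at z = 0. Lengths are in m, angles in rad, forces in N, time in s.
With the tool pointing down it reaches from about 0.425 to 1.025 m from the base axis. Payload 9.4 kg.
Tool frame: the origin (TCP) lies between the finger pads; the fingertips stand 25 mm ahead of it and the grasp point (between the pads) lies 6 mm ahead of it; z points along the fingers, y is the line along which they close (so a half turn about z gives the same grasp; the last joint's range is limited). The gripper opens to 93 mm and grips with 3 to 60 N. Pads are 15 mm wide; open, the fingers measure 128 mm over their backs; the gripper's body (75 mm by 188 mm) begins 65 mm behind the grasp point.
Start: joints at [1.148, 0.599, -0.003, 1.599, 0.002, 0.943, -0.08], TCP at [0.246, -0.682, 0.204] pointing down, gripper open.
Joint ranges: [-2.57, 2.57], [-0.35, 1.97], [-1.29, 1.29], [0.11, 2.56], [-1.05, 4.19], [0.11, 1.86], [-2.63, 2.63]. Speed limits (rad/s): [2.22, 2.22, 3.01, 3.01, 3.14, 3.14, 3.14].

## Interface

Orientations are given as a rotation vector (axis times angle).
In Python, from workcell import ctrl gives the robot as it stands.
- The arm moves only by the tool arm_command, never from a script. Its argument "series" is a list of rows, each a list of 3 entries, a list of its own where there are three numbers: the shift along the tool's x, y, z in mm, then the turn, a rotation vector about the tool's x, y, z in degrees, then the opening, from 0 (shut) to 1 (fully open). In form: [[[x, y, z], [wx, wy, wz], hand], ...]. A call has 1 to 5 rows; each row shifts and turns the commanded pose from where the row before left it, along the tool's axes as they then stand; what a row does not reach is not made up. A row lasts 1/10 s, in which the tool goes at most 50 mm and 8.59 degrees, less where a joint would pass 70% of its speed; a pose out of reach is approached as far as the arm can. A call with a gripper value outside its range is refused whole. The fingers move at their own pace and stop on an object; "newtons" is the grip in N (left out, the last holds). Time passes only in rows, so rows that do not move let the fingers close. It gives the time, the measured TCP pose, the force, the opening and the grip force at its end, in the units of the state.
- ctrl.sense(): the state, without advancing time (a new reading comes with each control period).
- ctrl.snapshot(name): name is "scene" or "top" or "wrist"; returns the picture (420x560x3 uint8, red, green, blue); there is no depth.
- ctrl.get_calibration(name): a dict with "vertical_fov" (degrees; the focal length in pixels is half the picture's height over the tangent of half this angle, whatever the lens; pixels are square), "cx", "cy" (the principal point, pixels), "eye" and "attitude" of the camera in the world; the wrist camera has in their place "mount" (4x4, takes a point from camera to tool coordinates, whose origin is the TCP and whose axes are the flange's). Camera axes: x right, y up, looking along -z (the intrinsics and any distortion apply to the point x, -y, -z); pixel columns grow to the right and rows downward; lengths in m; the calibration is good to about 2 mm. A picture is of the moment at which its call begins: read the wrist's pose just before it. get_calibration takes no time and is no camera call.
- ctrl.finish_job(): hands the job in; it is judged then, once.
Trained networks look in the newest picture that a camera, given by its name, has taken for a name from the list of things; names that differ only in an ending like _2 or _b are one class to them, and where a whole thing is asked for, a point or a joint stands for the part that bears it (a point fixed in the world has none). Each returns a list of dicts, best first, with "confidence" (0 to 1); they miss things now and then, are a little off and sometimes report something else, mostly with a low value. They report only what shows in the picture. A call takes as long as a camera call. They do not tell look-alikes from the thing itself.
- ctrl.spot_in(target, camera): "location" ([x, y, z] in m, in world coordinates, good to about 4 mm: the middle of the surface that is visible of it).
- ctrl.trace(target, camera): "mask" (420x560 bool, what is visible of it).
- ctrl.spot_point(target, camera): "location" ([x, y, z] in m, in world coordinates, good to about 4 mm: a listed point, or the origin of a listed thing).
The state is a dict: "time": time; "q": joint angles; "qvel": joint speeds; "tau": joint torques, N m; "tool_pos": TCP position; "ee_rot": TCP orientation; "wrist_force": force on the tool from outside, world axes, zero at the start; "torque": the same for the moment, N m; "grip_width": finger opening in m; "finger_force": force on a finger pad.
Only numpy, scipy, OpenCV 4.12 (cv2) and the standard library are available. Lean on these libraries where they do the work, as an engineer would, in place of code of your own. Each camera call takes 0.05 s, during which the arm holds its last target. There are 200 camera calls.

## Working session

There is one attempt and no reset: what is moved stays moved. The work goes in short steps, Python scripts to look and compute and a tool call to move; the robot and the scene stay as the last step left them, time stands still between calls to the robot, and variables do not carry over. Pictures are saved under pics/ and viewed, at most 10 in all, crops included, and the job is handed in when it is done.

Besides the shell and the picture viewer there is one more tool, called by a JSON object that holds its "api" and its "payload". arm_command: Moves the arm, as the interface text tells. Its arguments: {"type":"object","properties":{"series":{"type":"array","items":{"type":"array"}},"newtons":{"type":"number"}},"required":["series"]}

```bash
mkdir -p pics; cat > h.py <<'E'
import numpy as np,cv2
from scipy.spatial.transform import Rotation as R
from workcell import ctrl
def save(n,f):
    im=ctrl.snapshot(n); cv2.imwrite('pics/'+f,im[:,:,::-1]); return im
E
python3 - <<'E'
from h import *
a=save('scene','s1.png');b=save('top','t1.png')
cv2.imwrite('pics/st.png',cv2.resize(np.vstack([a,b])[:,:,::-1],None,fx=.7,fy=.7))
for c in('scene','top'):
    print(c,ctrl.get_calibration(c))
    for t in('axle_grip','axle_tip','axle','bore','dispenser','roll'):
        try: print(t,[(np.round(d['location'],4).tolist(),round(d['confidence'],2)) for d in ctrl.spot_point(t,c)][:4])
        except Exception as e: print(t,e)
print(ctrl.get_calibration('wrist'));print(ctrl.sense())
E
```

```text
scene {'vertical_fov': 56.80157464148968, 'cx': 277.764807603837, 'cy': 214.22513164785298, 'eye': array([1.00736349, 0.30328762, 1.01978754]), 'attitude': array([0.31911804, 0.5966308 , 2.09494787])}
axle_grip [([0.5734, -0.012, 0.0066], 0.85), ([0.7149, 0.4272, 0.0126], 0.78), ([0.493, 0.3627, 0.0148], 0.74), ([0.5447, 0.244, 0.0119], 0.56)]
axle_tip [([0.6439, 0.0841, 0.012], 0.85), ([0.5876, 0.417, 0.0095], 0.74), ([0.3731, 0.396, 0.0124], 0.68), ([0.4223, 0.2357, 0.0124], 0.67)]
axle [([0.6808, 0.423, 0.0103], 0.92), ([0.5909, 0.0152, 0.0108], 0.92), ([0.4672, 0.3749, 0.0106], 0.91), ([0.5179, 0.2385, 0.0092], 0.65)]
bore [([0.4815, -0.1493, 0.0623], 0.9)]
dispenser [([0.4875, -0.1894, 0.0], 0.92)]
roll [([0.5462, 0.2468, 0.0111], 0.72), ([0.4203, 0.2357, 0.0111], 0.48)]
top {'vertical_fov': 52.12403636079038, 'cx': 277.7822963542799, 'cy': 211.75198252063365, 'eye': array([ 0.43624822, -0.02890771,  1.14681973]), 'attitude': array([ 0.08178446, -0.04316974, -1.59659264])}
axle_grip [([0.5457, 0.2412, 0.0142], 0.98), ([0.495, 0.3661, 0.0082], 0.76), ([0.5695, -0.0149, 0.0099], 0
[... 916 characters left out ...]
00e+00]])}
{'time': 0.7, 'q': array([ 1.14833079,  0.59928391, -0.0024703 ,  1.59939383,  0.00178198,
        0.94285756, -0.07980825]), 'qvel': array([ 0.0003018 , -0.00144221,  0.00034888, -0.00047029,  0.00113711,
       -0.00065658, -0.00030188]), 'tau': array([-1.31173761e-03, -7.64606380e+01,  1.49597850e+00, -2.52664590e+01,
       -5.23349654e-02,  1.04841901e-02,  6.20552782e-05]), 'tool_pos': array([ 0.24570207, -0.68211745,  0.204232  ]), 'ee_rot': array([ 3.09469791e+00,  5.40380253e-01, -5.07574102e-05]), 'wrist_force': array([-0.7348724 , -0.19830908, -0.43999991]), 'torque': array([-0.0251063 , -0.05915687, -0.02096887]), 'finger_force': 0.0, 'grip_width': 0.09294499635024267}
```

View pics/s1.png

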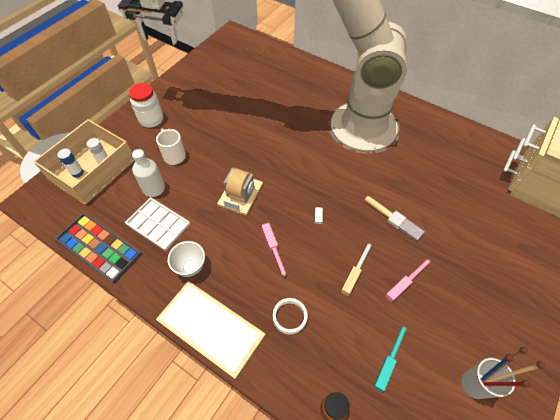

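View pics/t1.png

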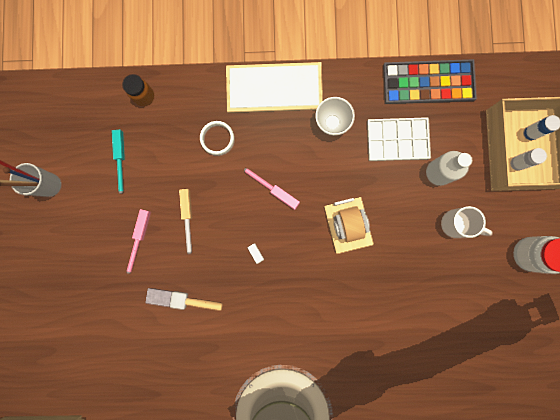

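The wanted axle, with a wooden handle and metal rod, is at top px (185,205)→(188,250), about (0.545, 0.242) pointing −x. The dispenser is at top px (349,224). I'll fly via the dispenser and look closely at the flange.

```bash
cat >> h.py <<'E'
def toolR(xaz,tilt=0):
    """tool x at azimuth xaz (deg) pointing down, then tilted so that z leans towards -x_tool"""
    a=np.radians(xaz); x=np.array([np.cos(a),np.sin(a),0]); z=np.array([0,0,-1.])
    M=np.c_[x,np.cross(z,x),z]
    return R.from_matrix(M)*R.from_euler('y',-tilt,degrees=True)
def plan(wps,n,hand=1,start=None):
    """wps: list of (pos,R); n: rows per leg"""
    if start is None:
        s=ctrl.sense(); p,r=s['tool_pos'],R.from_rotvec(s['ee_rot'])
    else: p,r=start
    for (P,Q),k in zip(wps,n):
        P=np.array(P); w=(r.inv()*Q).as_rotvec()/k
        d=(P-p)/k; out=[]
        for i in range(k):
            ri=r*R.from_rotvec(w*i)
            out.append([np.round(ri.inv().apply(d)*1000,1).tolist(),np.round(np.degrees(w),2).tolist(),hand])
        for i in range(0,k,5): print(str(out[i:i+5]).replace(' ',''))
        print('--'); p,r=P,Q
E
python3 - <<'E'
from h import *
s=ctrl.sense();r=R.from_rotvec(s['ee_rot'])
plan([((.246,-.682,.30),r),((.52,-.40,.33),toolR(60)),((.472,-.071,.160),toolR(97.5,38))],[2,9,10])
E
```

```text
[[[0.2,-0.0,-47.9],[0.0,0.0,0.0],1],[[0.2,-0.0,-47.9],[0.0,0.0,0.0],1]]
--
[[[39.3,-19.2,-3.3],[0.0,0.0,-4.47],1],[[40.6,-16.0,-3.3],[0.0,0.0,-4.47],1],[[41.8,-12.8,-3.3],[0.0,0.0,-4.47],1],[[42.6,-9.5,-3.3],[0.0,0.0,-4.47],1],[[43.2,-6.2,-3.3],[0.0,0.0,-4.47],1]]
[[[43.6,-2.8,-3.3],[0.0,0.0,-4.47],1],[[43.7,0.6,-3.3],[0.0,0.0,-4.47],1],[[43.5,4.0,-3.3],[0.0,0.0,-4.47],1],[[43.1,7.4,-3.3],[0.0,0.0,-4.47],1]]
--
[[[26.1,-20.6,17.0],[-1.24,-3.66,-3.61],1],[[28.4,-19.2,14.8],[-1.24,-3.66,-3.61],1],[[30.4,-17.7,12.5],[-1.24,-3.66,-3.61],1],[[32.2,-16.0,10.2],[-1.24,-3.66,-3.61],1],[[33.7,-14.1,7.7],[-1.24,-3.66,-3.61],1]]
[[[35.0,-12.0,5.3],[-1.24,-3.66,-3.61],1],[[35.9,-9.9,2.8],[-1.24,-3.66,-3.61],1],[[36.5,-7.7,0.3],[-1.24,-3.66,-3.61],1],[[36.9,-5.3,-2.2],[-1.24,-3.66,-3.61],1],[[36.9,-2.9,-4.7],[-1.24,-3.66,-3.61],1]]
--
```

{"api": "arm_command", "payload": {"series": [[[0,0,-48],[0,0,0],1],[[0,0,-48],[0,0,0],1]]}}

```text
time: 0.9
tool_pos: [0.2454, -0.6813, 0.2999]
ee_rot: [-3.091, -0.54, 0.001]
wrist_force: [1.0, -1.6, 0.5]
grip_width: 0.0927
finger_force: 0.0
```

{"api": "arm_command", "payload": {"series": [[[39.3,-19.2,-3.3],[0,0,-4.5],1],[[40.6,-16,-3.3],[0,0,-4.5],1],[[41.8,-12.8,-3.3],[0,0,-4.5],1],[[42.6,-9.5,-3.3],[0,0,-4.5],1],[[43.2,-6.2,-3.3],[0,0,-4.5],1]]}}

```text
time: 1.4
tool_pos: [0.3988, -0.5239, 0.3171]
ee_rot: [2.928, 1.138, 0.0]
wrist_force: [-0.2, -0.1, -1.4]
grip_width: 0.0928
finger_force: 0.0
```

{"api": "arm_command", "payload": {"series": [[[43.6,-2.8,-3.3],[0,0,-4.5],1],[[43.7,0.6,-3.3],[0,0,-4.5],1],[[43.5,4,-3.3],[0,0,-4.5],1],[[43.1,7.4,-3.3],[0,0,-4.5],1]]}}

```text
time: 1.8
tool_pos: [0.5201, -0.3982, 0.3303]
ee_rot: [2.714, 1.582, 0.0]
wrist_force: [1.3, 0.2, 0.0]
grip_width: 0.093
finger_force: 0.0
```

{"api": "arm_command", "payload": {"series": [[[26,-20.6,17],[-1.2,-3.7,-3.6],1],[[28.4,-19.2,14.8],[-1.2,-3.7,-3.6],1],[[30.4,-17.7,12.5],[-1.2,-3.7,-3.6],1],[[32.2,-16,10.2],[-1.2,-3.7,-3.6],1],[[33.7,-14,7.7],[-1.2,-3.7,-3.6],1]]}}

```text
time: 2.3
tool_pos: [0.4942, -0.234, 0.245]
ee_rot: [2.219, 1.818, -0.327]
wrist_force: [1.3, 0.3, 0.1]
grip_width: 0.0933
finger_force: 0.0
```

{"api": "arm_command", "payload": {"series": [[[35,-12,5.3],[-1.2,-3.7,-3.6],1],[[36,-10,2.8],[-1.2,-3.7,-3.6],1],[[36.5,-7.7,0.3],[-1.2,-3.7,-3.6],1],[[37,-5.3,-2.2],[-1.2,-3.7,-3.6],1],[[37,-3,-4.7],[-1.2,-3.7,-3.6],1]]}}

```text
time: 2.8
tool_pos: [0.4695, -0.0694, 0.1593]
ee_rot: [1.693, 1.943, -0.596]
wrist_force: [1.9, -0.6, -0.1]
grip_width: 0.0928
finger_force: 0.0
```

{"api": "arm_command", "payload": {"series": [[[0,0,0],[0,0,0],1],[[0,0,0],[0,0,0],1]]}}

```text
time: 3.0
tool_pos: [0.4692, -0.0695, 0.1588]
ee_rot: [1.694, 1.947, -0.597]
wrist_force: [0.0, -0.4, 0.8]
grip_width: 0.0926
finger_force: 0.0
```

```bash
python3 - <<'E'
from h import *
s=ctrl.sense();print(s['q'],s['tool_pos'],s['ee_rot'])
save('wrist','w1.png')
for t in('bore','dispenser','roll'):
    print(t,[(np.round(d['location'],4).tolist(),round(d['confidence'],2)) for d in ctrl.spot_point(t,'wrist')][:3])
E
```

```text
[-0.26357874  0.50706035 -0.2494604   2.2778071   0.96866382  0.94737298
 -1.17801899] [ 0.4691891  -0.06945968  0.15876983] [ 1.69439003  1.94723471 -0.59734566]
bore [([0.4769, -0.1487, 0.0617], 0.76)]
dispenser [([0.4863, -0.1835, -0.0027], 0.63)]
roll [([0.4847, -0.1897, 0.0592], 0.6)]
```

View pics/w1.png

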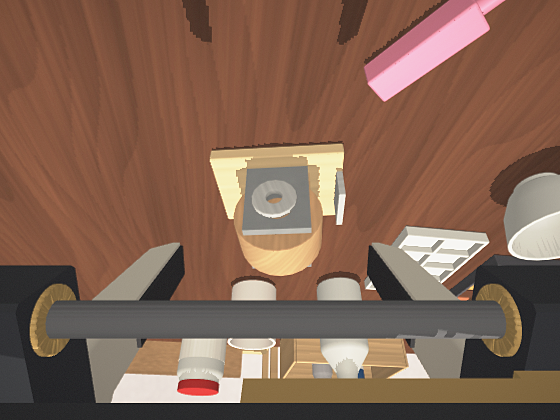

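Dispenser seen upside down: grey cheek spans px (243–311, 165–235), flange centre near (273,199), with a dark hole. I'll zoom for precise corners.

```bash
python3 - <<'E'
import cv2
im=cv2.imread('pics/w1.png')[130:250,200:360]
cv2.imwrite('pics/w1c.png',cv2.resize(im,None,fx=5,fy=5,interpolation=cv2.INTER_CUBIC))
E
```

```text
(no output)
```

View pics/w1c.png

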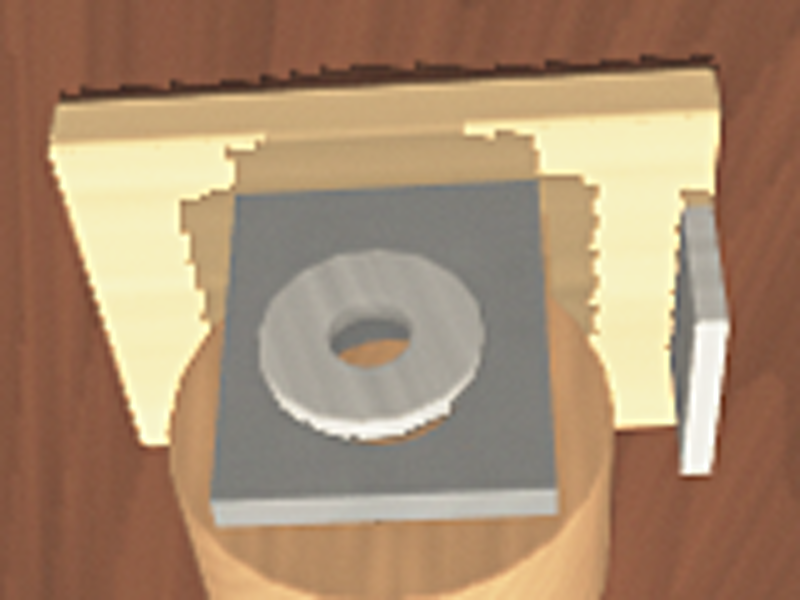

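```bash
cat > fit.py <<'E'
from h import *
from scipy.optimize import least_squares
def cam(name,s=None):
    c=ctrl.get_calibration(name); K=np.array([[0,0,c['cx']],[0,0,c['cy']],[0,0,1.]]); K[0,0]=K[1,1]=210/np.tan(np.radians(c['vertical_fov']/2))
    if name=='wrist':
        m=c['mount']; r=s[1]*R.from_matrix(m[:3,:3]); e=s[0]+s[1].apply(m[:3,3])
    else: e=c['eye'];r=R.from_rotvec(c['attitude'])
    return K,r,e
def proj(P,K,r,e):
    q=r.inv().apply(np.atleast_2d(P)-e); q=q*[1,-1,-1]
    return q[:,:2]/q[:,2:]*K[0,0]+K[:2,2]
E
python3 - <<'E'
from fit import *
s=([.4691891,-.06945968,.15876983],R.from_rotvec([1.69439003,1.94723471,-.59734566]))
K,r,e=cam('wrist',s)
obj=np.array([[-65,50,14],[65,50,14],[-65,50,0],[65,50,0],[-65,-50,14],[-30,35,14],[30,35,14],[-30,35,88],[30,35,88],[-30,27,88],[30,27,88]])/1000
pix=np.array([[52,145],[719,112],[58,101],[716,68],[142,445],[235,195],[538,181],[212,500],[556,488],[214,526],[556,514]])
f=lambda p:(np.asarray(p)+.5)/5-.5+np.array([200,130])
pix=f(pix)
def W(p,o): return R.from_euler('z',p[2]).apply(o)+[p[0],p[1],0]
def res(v,full=False):
    p=v[:3]; rr=r*R.from_rotvec(v[3:6]); ee=e+v[6:9]
    hole=np.array([[6.5e-3*np.cos(v[9]),.041,.062+6.5e-3*np.sin(v[9])]])
    d=np.r_[proj(W(p,obj),K,rr,ee)-pix, proj(W(p,hole),K,rr,ee)-f([[370.5,335]])]
    if full: return d
    return np.r_[d.ravel()/.4, v[3:6]/.004, v[6:9]/.002]
for a0 in(0,2,4):
    o=least_squares(res,np.r_[.482,-.188,.13,np.zeros(6),a0])
    J=np.linalg.inv(o.jac.T@o.jac)**1 if True else 0
    v=o.x;print(round(o.cost,2),np.round(v,4),'ang',np.degrees(v[9])%360,'sd',np.round(np.sqrt(np.diag(J))[[0,1,2,9]],4))
print(np.round(res(v,True),2).tolist())
h=W(v[:3],np.array([6.5e-3*np.cos(v[9]),.041,.062+6.5e-3*np.sin(v[9])]));print('hole',h,'yaw',np.degrees(v[2]))
# unconstrained hole: intersect ray with face plane
from scipy.optimize import fsolve
rr=r*R.from_rotvec(v[3:6]);ee=e+v[6:9]
for px in([370.5,335],[372,334]):
    g=fsolve(lambda u:(proj(W(v[:3],np.array([u[0],.041,u[1]])),K,rr,ee)-f([px])).ravel(),[0,.062]);print(g,np.hypot(g[0],g[1]-.062))
# top cam check of axle: mask long axis
ctrl.snapshot('top')
K,r,e=cam('top')
for d in ctrl.trace('axle','top'):
    ys,xs=np.nonzero(d['mask']); print(round(d['confidence'],2),len(xs),xs.mean(),ys.mean())
    if 170<xs.mean()<200 and 190<ys.mean()<240:
        l=cv2.fitLine(np.c_[xs,ys].astype(np.float32),cv2.DIST_HUBER,0,.01,.01).ravel()
        out=[]
        for t in(-25,25):
            u=np.array([l[2]+l[0]*t,l[3]+l[1]*t]); q=np.r_[(u-K[:2,2])/K[0,0],1]*[1,-1,-1]; w=r.apply(q); out.append(e+w*(.015-e[2])/w[2])
        dd=out[1]-out[0];print(out,np.degrees(np.arctan2(dd[1],dd[0])),xs.min(),xs.max(),ys.min(),ys.max())
E
```

```text
14.72 [ 4.882e-01 -1.909e-01  2.118e-01 -1.700e-03  1.500e-03  2.000e-03
 -0.000e+00 -0.000e+00  1.600e-03 -1.935e+00] ang 249.13156954083928 sd [0.0024 0.0022 0.0052 0.0604]
14.72 [ 4.8820e-01 -1.9090e-01  2.1180e-01 -1.7000e-03  1.5000e-03  2.0000e-03
 -0.0000e+00 -0.0000e+00  1.6000e-03  4.3482e+00] ang 249.13141407765573 sd [0.0024 0.0022 0.0052 0.0604]
14.72 [ 4.8820e-01 -1.9090e-01  2.1180e-01 -1.7000e-03  1.5000e-03  2.0000e-03
 -0.0000e+00 -0.0000e+00  1.6000e-03  4.3482e+00] ang 249.13131513083786 sd [0.0024 0.0022 0.0052 0.0604]
[[-0.68, 0.65], [0.51, 0.89], [-0.13, -0.5], [-0.41, -0.36], [0.09, 0.28], [0.44, -0.26], [-0.14, -0.17], [-0.08, 0.1], [-0.1, 0.22], [0.88, -0.11], [-0.13, 0.12], [-0.27, -0.81]]
hole [ 0.47734824 -0.15128834  0.0559264 ] yaw 12.132771949613451
[-0.00205417  0.05689246] 0.0055051379751215376
[-0.00178338  0.05667112] 0.005619378799089252
0.97 520 137.96730769230768 234.54807692307693
0.83 208 267.9855769230769 184.57692307692307
0.8 566 118.25971731448763 153.5017667844523
0.53 234 184.57264957264957 199.14529914529913
[array([0.63424659, 0.25419858, 0.015     ]), array([0.50100275, 0.2363196 , 0.015     ])] -172.35756378529334 179 190 188 210
```

Dispenser yaw is about 12° and the hole is at about (0.477, −0.151, 0.056). Now to above the axle.

```bash
python3 - <<'E'
from h import *
plan([((.545,.242,.14),toolR(4))],[15])
E
```

```text
[[[16.6,7.7,-11.4],[2.05,1.97,5.98],1],[[17.7,5.5,-11.1],[2.05,1.97,5.98],1],[[18.5,3.2,-10.6],[2.05,1.97,5.98],1],[[19.1,0.9,-10.1],[2.05,1.97,5.98],1],[[19.4,-1.5,-9.4],[2.05,1.97,5.98],1]]
[[[19.4,-3.8,-8.6],[2.05,1.97,5.98],1],[[19.2,-6.1,-7.8],[2.05,1.97,5.98],1],[[18.7,-8.4,-6.9],[2.05,1.97,5.98],1],[[17.9,-10.5,-5.9],[2.05,1.97,5.98],1],[[16.9,-12.5,-4.9],[2.05,1.97,5.98],1]]
[[[15.7,-14.4,-3.8],[2.05,1.97,5.98],1],[[14.2,-16.0,-2.8],[2.05,1.97,5.98],1],[[12.5,-17.5,-1.7],[2.05,1.97,5.98],1],[[10.7,-18.8,-0.7],[2.05,1.97,5.98],1],[[8.6,-19.8,0.4],[2.05,1.97,5.98],1]]
--
```

{"api": "arm_command", "payload": {"series": [[[16.6,7.7,-11.4],[2,2,6],1],[[17.7,5.5,-11],[2,2,6],1],[[18.5,3.2,-10.6],[2,2,6],1],[[19,0.9,-10],[2,2,6],1],[[19.4,-1.5,-9.4],[2,2,6],1]]}}

```text
time: 3.8
tool_pos: [0.4944, 0.0337, 0.1531]
ee_rot: [2.327, 1.477, -0.435]
wrist_force: [-0.0, -0.5, 0.1]
grip_width: 0.0926
finger_force: 0.0
```

{"api": "arm_command", "payload": {"series": [[[19.4,-3.8,-8.6],[2,2,6],1],[[19.2,-6,-7.8],[2,2,6],1],[[18.7,-8.4,-7],[2,2,6],1],[[18,-10.5,-6],[2,2,6],1],[[17,-12.5,-5],[2,2,6],1]]}}

```text
time: 4.3
tool_pos: [0.5197, 0.1385, 0.1471]
ee_rot: [2.822, 0.859, -0.226]
wrist_force: [1.0, 0.0, 0.1]
grip_width: 0.0929
finger_force: 0.0
```

{"api": "arm_command", "payload": {"series": [[[15.7,-14.4,-3.8],[2,2,6],1],[[14,-16,-2.8],[2,2,6],1],[[12.5,-17.5,-1.7],[2,2,6],1],[[10.7,-18.8,-0.7],[2,2,6],1],[[8.6,-19.8,0.4],[2,2,6],1]]}}

```text
time: 4.8
tool_pos: [0.5448, 0.243, 0.1407]
ee_rot: [3.138, 0.104, 0.024]
wrist_force: [1.1, 0.8, -0.2]
grip_width: 0.093
finger_force: 0.0
```

{"api": "arm_command", "payload": {"series": [[[0,0,0],[0,0,0],1],[[0,0,0],[0,0,0],1]]}}

```text
time: 5.0
tool_pos: [0.5437, 0.2423, 0.1404]
ee_rot: [3.135, 0.118, 0.019]
wrist_force: [0.1, -0.1, -0.1]
grip_width: 0.0928
finger_force: 0.0
```

```bash
python3 - <<'E'
from fit import *
s=ctrl.sense();S=(s['tool_pos'],R.from_rotvec(s['ee_rot']));print(s['q'],s['tool_pos'],s['ee_rot'],R.from_rotvec(s['ee_rot']).as_matrix()[:,0])
im=save('wrist','w2.png')
for t in('axle_grip','axle_tip','axle'):
    print(t,[(np.round(d['location'],4).tolist(),round(d['confidence'],2)) for d in ctrl.spot_point(t,'wrist')][:3])
K,r,e=cam('wrist',S)
def ray(u,z):
    w=r.apply(np.r_[(u-K[:2,2])/K[0,0],1]*[1,-1,-1]); return e+w*(z-e[2])/w[2]
for d in ctrl.trace('axle','wrist'):
    m=d['mask'];ys,xs=np.nonzero(m);print(d['confidence'],len(xs),xs.min(),xs.max(),ys.min(),ys.max())
    for y in range(ys.min(),ys.max()+1,12):
        x=xs[ys==y]; 
        if len(x): print(y,x.min(),x.max(),np.round(ray(np.array([x.mean(),y]),.012),4))
E
```

```text
[-0.40307632  0.52324547 -0.16957669  1.96277306  0.15481388  0.65924617
 -2.16792755] [0.54373275 0.2422908  0.14040305] [3.13455381 0.11787622 0.0192137 ] [0.99710074 0.07513057 0.01206241]
axle_grip [([0.5452, 0.2472, 0.0148], 0.78), ([0.4927, 0.3665, 0.0143], 0.56)]
axle_tip [([0.6432, 0.0877, 0.0074], 0.97), ([0.5911, 0.4209, 0.0126], 0.62), ([0.5156, 0.2397, 0.011], 0.2)]
axle [([0.5138, 0.2409, 0.0094], 0.84), ([0.4629, 0.3785, 0.014], 0.67), ([0.6832, 0.4266, 0.0094], 0.66)]
0.96 2466 35 80 0 130
0 35 79 [0.6919 0.4257 0.012 ]
12 46 80 [0.6836 0.4215 0.012 ]
24 53 67 [0.6746 0.4245 0.012 ]
36 54 70 [0.6659 0.4235 0.012 ]
48 55 71 [0.6569 0.4233 0.012 ]
60 57 72 [0.6478 0.4227 0.012 ]
72 59 74 [0.6386 0.4217 0.012 ]
84 60 75 [0.6292 0.4215 0.012 ]
96 62 76 [0.6197 0.4209 0.012 ]
108 63 78 [0.6101 0.4202 0.012 ]
120 64 78 [0.6002 0.4204 0.012 ]
0.89 2658 468 559 93 212
93 473 478 [0.6478 0.0806 0.012 ]
105 470 490 [0.6385 0.0748 0.012 ]
117 482 502 [0.6296 0.0624 0.012 ]
129 493 515 [0.6205 0.0499 0.012 ]
141 505 526 [0.6112 0.0375 0.012 ]
153 516 537 [0.6017 0.0254 0.012 ]
165
[... 264 characters left out ...]
9 0.012 ]
223 126 159 [0.5131 0.3612 0.012 ]
235 123 156 [0.5014 0.3641 0.012 ]
247 119 152 [0.4894 0.368  0.012 ]
259 116 137 [0.4768 0.3767 0.012 ]
271 112 125 [0.4641 0.3845 0.012 ]
0.71 3410 259 287 141 300
141 263 285 [0.5956 0.2468 0.012 ]
153 260 287 [0.5853 0.2465 0.012 ]
165 260 287 [0.5748 0.2457 0.012 ]
177 260 287 [0.5642 0.2449 0.012 ]
189 260 287 [0.5534 0.2441 0.012 ]
201 260 287 [0.5425 0.2433 0.012 ]
213 261 286 [0.5313 0.2425 0.012 ]
225 260 286 [0.52   0.2421 0.012 ]
237 267 279 [0.5084 0.2413 0.012 ]
249 268 279 [0.4968 0.2399 0.012 ]
261 267 279 [0.4848 0.2395 0.012 ]
273 267 279 [0.4727 0.2386 0.012 ]
285 267 279 [0.4603 0.2377 0.012 ]
297 267 279 [0.4477 0.2368 0.012 ]
```

View pics/w2.png

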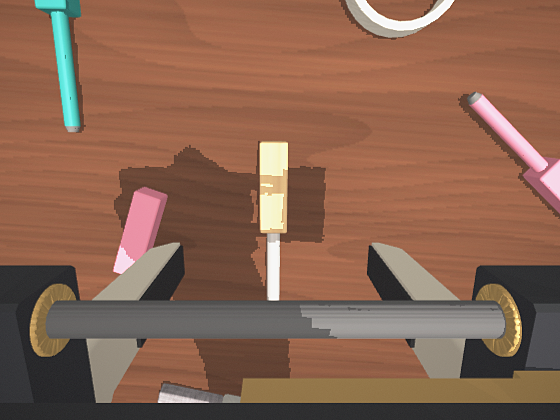

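The wanted axle (wood handle px (259–287, 141–233), rod below) lies between the fingers. Its axis yaw is 3.9°, with the grip point at (0.5445, 0.2435).

```bash
python3 - <<'E'
from h import *
plan([((.5445,.2435,.06),toolR(3.9)),((.5445,.2435,.0275),toolR(3.9))],[4,3])
E
```

```text
[[[-0.1,-0.2,20.0],[0.06,-0.18,0.07],1],[[-0.0,-0.2,20.0],[0.06,-0.18,0.07],1],[[0.1,-0.2,20.0],[0.06,-0.18,0.07],1],[[0.1,-0.2,20.0],[0.06,-0.18,0.07],1]]
--
[[[0.0,0.0,10.8],[0.0,0.0,0.0],1],[[0.0,0.0,10.8],[0.0,0.0,0.0],1],[[0.0,0.0,10.8],[0.0,0.0,0.0],1]]
--
```

{"api": "arm_command", "payload": {"series": [[[0,-0.2,20],[0.1,-0.2,0.1],1],[[0,-0.2,20],[0.1,-0.2,0.1],1],[[0.1,-0.2,20],[0,-0.2,0],1],[[0.1,-0.2,20],[0,-0.2,0],1],[[0,0,0],[0,0,0],1]]}}

```text
time: 5.75
tool_pos: [0.5432, 0.2434, 0.0578]
ee_rot: [3.137, 0.11, -0.008]
wrist_force: [-0.8, -0.8, -0.2]
grip_width: 0.093
finger_force: 0.0
```

{"api": "arm_command", "payload": {"series": [[[0,0,11],[0,0,0],1],[[0,0,11],[0,0,0],1],[[0,0,10.5],[0,0,0],1],[[0,0,0],[0,0,0],1],[[0,0,0],[0,0,0],1]]}}

```text
time: 6.25
tool_pos: [0.5442, 0.2444, 0.0274]
ee_rot: [3.139, 0.11, -0.003]
wrist_force: [-0.5, -0.1, -0.0]
grip_width: 0.0932
finger_force: 0.0
```

```bash
python3 - <<'E'
from h import *
s=ctrl.sense();print(s['tool_pos'],s['wrist_force'],R.from_rotvec(s['ee_rot']).as_matrix().round(4).tolist())
E
```

```text
[0.54424293 0.24437246 0.02743883] [-0.53601366 -0.12672988 -0.04583798] [[0.9976, 0.0697, -0.0017], [0.0697, -0.9976, -0.0006], [-0.0017, 0.0005, -1.0]]
```

{"api": "arm_command", "payload": {"series": [[[0,0,0],[0,0,0],0.4],[[0,0,0],[0,0,0],0.2],[[0,0,0],[0,0,0],0],[[0,0,0],[0,0,0],0],[[0,0,0],[0,0,0],0]], "newtons": 35}}

```text
time: 6.75
tool_pos: [0.5444, 0.2444, 0.0277]
ee_rot: [3.139, 0.109, -0.002]
wrist_force: [-0.1, 0.3, 0.3]
grip_width: 0.0579
finger_force: 0.0
```

{"api": "arm_command", "payload": {"series": [[[0,0,0],[0,0,0],0],[[0,0,0],[0,0,0],0],[[0,0,0],[0,0,0],0],[[0,0,0],[0,0,0],0]]}}

```text
time: 7.15
tool_pos: [0.5443, 0.2444, 0.0275]
ee_rot: [3.139, 0.109, -0.002]
wrist_force: [0.7, -0.1, -0.1]
grip_width: 0.0253
finger_force: 0.0
```

{"api": "arm_command", "payload": {"series": [[[0,0,0],[0,0,0],0],[[0,0,0],[0,0,0],0],[[0,0,-10],[0,0,0],0],[[0,0,-35],[0,0,0],0],[[0,0,-45],[0,0,0],0]]}}

```text
time: 7.65
tool_pos: [0.5433, 0.2439, 0.1176]
ee_rot: [3.138, 0.11, -0.007]
wrist_force: [0.8, 1.1, 0.3]
grip_width: 0.0006
finger_force: 0.0
```

```bash
python3 - <<'E'
from fit import *
s=ctrl.sense();print(s['tool_pos'],s['wrist_force'],s['finger_force'],s['grip_width'])
yh=np.array([-.2102,.9777,0]);H=np.array([.4773,-.1513,.0559])
P=H+.152*yh+[0,0,.0155];print(P)
plan([(P+[0,0,.025],toolR(102.13))],[15],0,start=(np.array([.5443,.2444,.1175]),toolR(4.0)))
E
```

```text
[0.54332357 0.2438982  0.11762861] [0.80627761 1.06569011 0.29994945] 0.0 0.0006392019168933857
[ 0.4453496 -0.0026896  0.0714   ]
[[[-7.7,16.0,1.4],[0.0,0.0,-6.54],0],[[-9.5,15.0,1.4],[0.0,0.0,-6.54],0],[[-11.1,13.8,1.4],[0.0,0.0,-6.54],0],[[-12.6,12.4,1.4],[0.0,0.0,-6.54],0],[[-14.0,10.9,1.4],[0.0,0.0,-6.54],0]]
[[[-15.1,9.3,1.4],[0.0,0.0,-6.54],0],[[-16.1,7.5,1.4],[0.0,0.0,-6.54],0],[[-16.8,5.6,1.4],[0.0,0.0,-6.54],0],[[-17.4,3.6,1.4],[0.0,0.0,-6.54],0],[[-17.7,1.6,1.4],[0.0,0.0,-6.54],0]]
[[[-17.7,-0.4,1.4],[0.0,0.0,-6.54],0],[[-17.6,-2.4,1.4],[0.0,0.0,-6.54],0],[[-17.2,-4.4,1.4],[0.0,0.0,-6.54],0],[[-16.6,-6.3,1.4],[0.0,0.0,-6.54],0],[[-15.8,-8.2,1.4],[0.0,0.0,-6.54],0]]
--
```

The axle slipped out. I'll reopen and look.

{"api": "arm_command", "payload": {"series": [[[0,0,0],[0,0,0],1],[[0,0,0],[0,0,0],1],[[0,0,0],[0,0,0],1],[[0,0,0],[0,0,0],1],[[0,0,0],[0,0,0],1]]}}

```text
time: 8.15
tool_pos: [0.5439, 0.2441, 0.1165]
ee_rot: [3.139, 0.11, -0.005]
wrist_force: [0.4, -0.9, 1.0]
grip_width: 0.0358
finger_force: 0.0
```

{"api": "arm_command", "payload": {"series": [[[0,0,0],[0,0,0],1],[[0,0,0],[0,0,0],1],[[0,0,0],[0,0,0],1],[[0,0,0],[0,0,0],1],[[0,0,0],[0,0,0],1]]}}

```text
time: 8.65
tool_pos: [0.5444, 0.2444, 0.1175]
ee_rot: [3.139, 0.109, -0.002]
wrist_force: [0.9, -0.2, -1.0]
grip_width: 0.0762
finger_force: 0.0
```

```bash
cat > look.py <<'E'
from fit import *
import sys
def look(f):
    s=ctrl.sense();S=(s['tool_pos'],R.from_rotvec(s['ee_rot']));print(s['time'],s['grip_width'],s['tool_pos'],np.degrees(np.arctan2(*S[1].as_matrix()[[1,0],0])))
    im=save('wrist',f)
    K,r,e=cam('wrist',S)
    def ray(u,z):
        w=r.apply(np.r_[(u-K[:2,2])/K[0,0],1]*[1,-1,-1]); return e+w*(z-e[2])/w[2]
    for d in ctrl.trace('axle','wrist'):
        m=d['mask'];ys,xs=np.nonzero(m);print(d['confidence'],len(xs),xs.min(),xs.max(),ys.min(),ys.max())
        if not 220<xs.mean()<320: continue
        for y in range(ys.min(),ys.max()+1,12):
            x=xs[ys==y]
            if len(x): print(y,x.min(),x.max(),np.round(ray(np.array([x.mean(),y]),.018),4))
look(sys.argv[1])
E
python3 look.py w3.png
```

```text
8.65 0.07617183513180714 [0.54444417 0.24440462 0.11754484] 3.988813233275281
0.86 1997 487 559 87 190
0.76 3339 109 162 192 299
0.62 2581 23 67 0 133
0.55 3692 261 292 142 299
142 264 277 [0.5954 0.2518 0.018 ]
154 262 291 [0.5864 0.2465 0.018 ]
166 262 291 [0.5769 0.2458 0.018 ]
178 262 291 [0.5673 0.2451 0.018 ]
190 262 291 [0.5575 0.2445 0.018 ]
202 262 291 [0.5475 0.2438 0.018 ]
214 262 291 [0.5374 0.243  0.018 ]
226 262 290 [0.527  0.2427 0.018 ]
238 263 289 [0.5165 0.242  0.018 ]
250 270 282 [0.5057 0.2412 0.018 ]
262 269 282 [0.4948 0.2409 0.018 ]
274 271 282 [0.4837 0.2393 0.018 ]
286 271 282 [0.4724 0.2385 0.018 ]
298 271 281 [0.4608 0.2381 0.018 ]
```

View pics/w3.png

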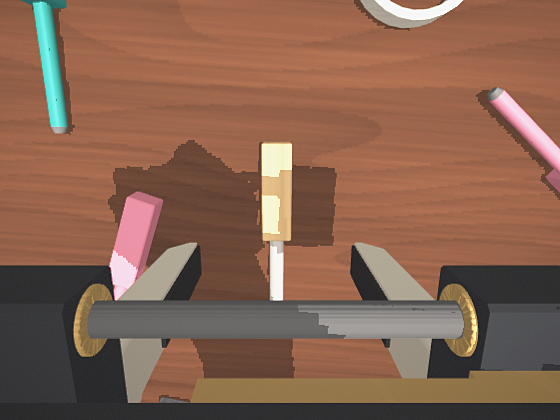

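The axle has not moved, so I lifted before the grip had built up. I'll descend again, close, and check the grip force.

{"api": "arm_command", "payload": {"series": [[[0,0,30],[0,0,0],0.6],[[0,0,30],[0,0,0],0.6],[[0,0,20],[0,0,0],0.6],[[0,0,10.5],[0,0,0],0.5],[[0,0,0],[0,0,0],0.4]], "newtons": 35}}

```text
time: 9.25
tool_pos: [0.5437, 0.2441, 0.0259]
ee_rot: [3.138, 0.11, -0.005]
wrist_force: [-0.0, 0.1, 0.0]
grip_width: 0.0529
finger_force: 0.0
```

{"api": "arm_command", "payload": {"series": [[[0,0,0],[0,0,0],0],[[0,0,0],[0,0,0],0],[[0,0,0],[0,0,0],0],[[0,0,0],[0,0,0],0],[[0,0,0],[0,0,0],0]]}}

```text
time: 9.75
tool_pos: [0.5446, 0.2444, 0.0275]
ee_rot: [3.14, 0.109, -0.001]
wrist_force: [1.2, -0.2, 0.2]
grip_width: 0.0128
finger_force: 0.0
```

{"api": "arm_command", "payload": {"series": [[[0,0,0],[0,0,0],0],[[0,0,0],[0,0,0],0],[[0,0,0],[0,0,0],0],[[0,0,0],[0,0,0],0],[[0,0,0],[0,0,0],0]]}}

```text
time: 10.25
tool_pos: [0.5443, 0.2444, 0.027]
ee_rot: [3.139, 0.109, -0.002]
wrist_force: [0.0, 0.1, -0.0]
grip_width: 0.0007
finger_force: 0.0
```

```bash
python3 - <<'E'
from h import *
a=save('wrist','w4.png');b=ctrl.snapshot('scene')
b=cv2.resize(b[200:330,300:470],None,fx=3,fy=3)
a=cv2.resize(a,None,fx=390/420,fy=390/420)
c=np.hstack([a,b])
cv2.imwrite('pics/c4.png',cv2.resize(c,(800,int(c.shape[0]*800/c.shape[1])))[:,:,::-1])
s=ctrl.sense();print(s['grip_width'],s['finger_force'],s['tool_pos'])
E
```

```text
0.0004043679818073043 0.0 [0.54435123 0.24435356 0.02702881]
```

View pics/c4.png

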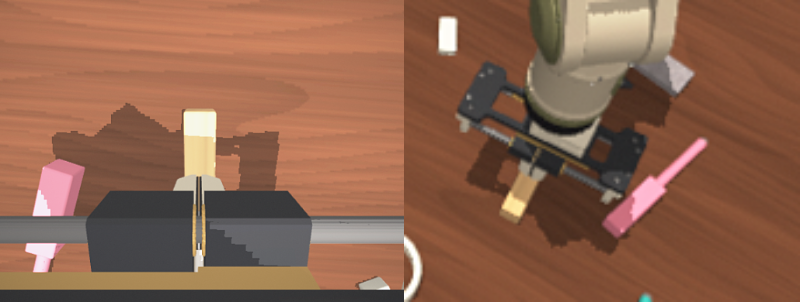

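Closing on nothing fits what the wrist pictures show. The finger inner faces at the tips are 184 px apart at 93 mm opening, a depth of 178 mm. That puts the tips about 15 mm *behind* the reported TCP, not 25 mm ahead, so they are near z ≈ 42 mm, above the handle. I'll open and descend carefully by about 38 mm, watching the force.

{"api": "arm_command", "payload": {"series": [[[0,0,0],[0,0,0],0.6],[[0,0,0],[0,0,0],0.6],[[0,0,0],[0,0,0],0.6],[[0,0,0],[0,0,0],0.6],[[0,0,0],[0,0,0],0.6]]}}

```text
time: 10.85
tool_pos: [0.5444, 0.2443, 0.0271]
ee_rot: [3.139, 0.109, -0.002]
wrist_force: [0.3, -0.6, -0.7]
grip_width: 0.0359
finger_force: 0.0
```

{"api": "arm_command", "payload": {"series": [[[0,0,0],[0,0,0],0.6],[[0,0,0],[0,0,0],0.6],[[0,0,10],[0,0,0],0.6],[[0,0,5],[0,0,0],0.6],[[0,0,5],[0,0,0],0.6]]}}

```text
time: 11.35
tool_pos: [0.544, 0.2442, 0.0062]
ee_rot: [3.139, 0.109, -0.003]
wrist_force: [-0.1, 0.2, 0.1]
grip_width: 0.0559
finger_force: 0.0
```

{"api": "arm_command", "payload": {"series": [[[0,0,3],[0,0,0],0.6],[[0,0,3],[0,0,0],0.6],[[0,0,2],[0,0,0],0.6],[[0,0,0],[0,0,0],0.6]]}}

```text
time: 11.75
tool_pos: [0.5442, 0.2443, -0.0012]
ee_rot: [3.139, 0.109, -0.003]
wrist_force: [0.2, -0.5, 0.2]
grip_width: 0.0556
finger_force: 0.0
```

```bash
python3 look.py w5.png; python3 - <<'E'
from h import *
print(ctrl.sense()['wrist_force'])
im=cv2.imread('pics/w5.png');cv2.imwrite('pics/w5c.png',im[100:400])
E
```

```text
11.75 0.05557954837795155 [ 0.54418695  0.24430125 -0.00122864] 3.9905426500192522
0.78 7978 250 303 156 377
156 276 289 [0.5971 0.2448 0.018 ]
168 251 302 [0.5915 0.2472 0.018 ]
180 251 302 [0.5859 0.2468 0.018 ]
192 251 301 [0.5802 0.2466 0.018 ]
204 251 302 [0.5745 0.246  0.018 ]
216 253 301 [0.5686 0.2453 0.018 ]
228 253 301 [0.5626 0.2449 0.018 ]
240 252 302 [0.5566 0.2445 0.018 ]
252 253 302 [0.5504 0.2438 0.018 ]
264 253 300 [0.544  0.2438 0.018 ]
276 253 301 [0.5376 0.2431 0.018 ]
288 253 301 [0.5311 0.2427 0.018 ]
300 262 298 [0.5245 0.2407 0.018 ]
348 266 286 [0.4963 0.2407 0.018 ]
360 266 287 [0.489 0.24  0.018]
372 267 286 [0.4815 0.2394 0.018 ]
0.6 1575 21 93 237 271
[-0.22200727 -0.12601353  0.8909576 ]
```

View pics/w5c.png

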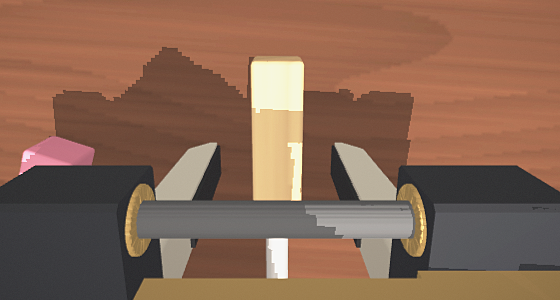

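The fingers now straddle the handle (px 251–302 between tips at 220 and 332) with no contact. Going about 9 mm further and closing.

{"api": "arm_command", "payload": {"series": [[[0,0,3],[0,0,0],0.6],[[0,0,3],[0,0,0],0.6],[[0,0,2],[0,0,0],0.6],[[0,0,1],[0,0,0],0.5],[[0,0,0],[0,0,0],0.3]], "newtons": 35}}

```text
time: 12.35
tool_pos: [0.5442, 0.2444, -0.0101]
ee_rot: [3.139, 0.109, -0.003]
wrist_force: [-0.3, -0.0, 0.2]
grip_width: 0.0444
finger_force: 0.0
```

{"api": "arm_command", "payload": {"series": [[[0,0,0],[0,0,0],0],[[0,0,0],[0,0,0],0],[[0,0,0],[0,0,0],0],[[0,0,0],[0,0,0],0],[[0,0,0],[0,0,0],0]]}}

```text
time: 12.85
tool_pos: [0.5443, 0.2443, -0.0099]
ee_rot: [3.139, 0.109, -0.002]
wrist_force: [0.2, -0.9, 1.6]
grip_width: 0.0241
finger_force: 35.0
```

{"api": "arm_command", "payload": {"series": [[[0,0,0],[0,0,0],0],[[0,0,0],[0,0,0],0]]}}

```text
time: 13.05
tool_pos: [0.5443, 0.2444, -0.0099]
ee_rot: [3.139, 0.109, -0.002]
wrist_force: [0.1, 0.3, 1.6]
grip_width: 0.0237
finger_force: 35.0
```

Gripped (24 mm, 35 N). Lift, then arc to the pre-insert pose.

```bash
python3 - <<'E'
from fit import *
yh=np.array([-.2102,.9777,0]);H=np.array([.4773,-.1513,.0559])
P=H+.152*yh-[0,0,.022];print(P)
plan([(P+[0,0,.03],toolR(102.13))],[15],0,start=(np.array([.5443,.2444,.0701]),toolR(4.0)))
E
```

```text
[ 0.4453496 -0.0026896  0.0339   ]
[[[-7.7,16.0,0.4],[0.0,0.0,-6.54],0],[[-9.5,15.0,0.4],[0.0,0.0,-6.54],0],[[-11.1,13.8,0.4],[0.0,0.0,-6.54],0],[[-12.6,12.4,0.4],[0.0,0.0,-6.54],0],[[-14.0,10.9,0.4],[0.0,0.0,-6.54],0]]
[[[-15.1,9.3,0.4],[0.0,0.0,-6.54],0],[[-16.1,7.5,0.4],[0.0,0.0,-6.54],0],[[-16.8,5.6,0.4],[0.0,0.0,-6.54],0],[[-17.4,3.6,0.4],[0.0,0.0,-6.54],0],[[-17.7,1.6,0.4],[0.0,0.0,-6.54],0]]
[[[-17.7,-0.4,0.4],[0.0,0.0,-6.54],0],[[-17.6,-2.4,0.4],[0.0,0.0,-6.54],0],[[-17.2,-4.4,0.4],[0.0,0.0,-6.54],0],[[-16.6,-6.3,0.4],[0.0,0.0,-6.54],0],[[-15.8,-8.2,0.4],[0.0,0.0,-6.54],0]]
--
```

{"api": "arm_command", "payload": {"series": [[[0,0,-10],[0,0,0],0],[[0,0,-20],[0,0,0],0],[[0,0,-25],[0,0,0],0],[[0,0,-25],[0,0,0],0],[[0,0,0],[0,0,0],0]]}}

```text
time: 13.55
tool_pos: [0.546, 0.2451, 0.0736]
ee_rot: [-3.138, -0.109, -0.005]
wrist_force: [-0.0, -0.0, -0.8]
grip_width: 0.0239
finger_force: 35.0
```

{"api": "arm_command", "payload": {"series": [[[-7.7,16,0.4],[0,0,-6.5],0],[[-9.5,15,0.4],[0,0,-6.5],0],[[-11,13.8,0.4],[0,0,-6.5],0],[[-12.6,12.4,0.4],[0,0,-6.5],0],[[-14,11,0.4],[0,0,-6.5],0]]}}

```text
time: 14.05
tool_pos: [0.5109, 0.1614, 0.0678]
ee_rot: [-2.981, -0.991, 0.003]
wrist_force: [0.2, -0.2, -1.1]
grip_width: 0.0239
finger_force: 35.0
```

{"api": "arm_command", "payload": {"series": [[[-15,9.3,0.4],[0,0,-6.5],0],[[-16,7.5,0.4],[0,0,-6.5],0],[[-16.8,5.6,0.4],[0,0,-6.5],0],[[-17.4,3.6,0.4],[0,0,-6.5],0],[[-17.7,1.6,0.4],[0,0,-6.5],0]]}}

```text
time: 14.55
tool_pos: [0.4776, 0.0793, 0.066]
ee_rot: [-2.584, -1.785, 0.003]
wrist_force: [-0.4, -0.2, -0.6]
grip_width: 0.0237
finger_force: 35.0
```

{"api": "arm_command", "payload": {"series": [[[-17.7,-0.4,0.4],[0,0,-6.5],0],[[-17.6,-2.4,0.4],[0,0,-6.5],0],[[-17.2,-4.4,0.4],[0,0,-6.6],0],[[-16.6,-6.3,0.4],[0,0,-6.7],0],[[-15.8,-8.2,0.4],[0,0,-6.8],0]]}}

```text
time: 15.05
tool_pos: [0.444, -0.0028, 0.0641]
ee_rot: [-1.969, -2.447, 0.002]
wrist_force: [0.0, 0.2, -0.8]
grip_width: 0.024
finger_force: 35.0
```

{"api": "arm_command", "payload": {"series": [[[0,0,0],[0,0,0],0],[[0,0,0],[0,0,0],0],[[0,0,0],[0,0,0],0]]}}

```text
time: 15.35
tool_pos: [0.4452, -0.0012, 0.0643]
ee_rot: [-1.977, -2.441, 0.0]
wrist_force: [0.4, 0.6, -0.7]
grip_width: 0.0232
finger_force: 35.0
```

```bash
python3 - <<'E'
from fit import *
s=ctrl.sense();r0=R.from_rotvec(s['ee_rot']);print(s['tool_pos'],r0.as_matrix().round(4).tolist(),s['wrist_force'],s['torque'],s['q'])
a=save('wrist','w6.png');b=ctrl.snapshot('scene');c=ctrl.snapshot('top')
b=cv2.resize(b[155:265,210:320],(400,400));c=cv2.resize(c[150:260,260:370],(400,400))
cv2.imwrite('pics/c6.png',np.hstack([b,c])[:,:,::-1])
yh=np.array([-.2102,.9777,0]);H=np.array([.4773,-.1513,.0559])
for n in('scene','top','wrist'):
    K,r,e=cam(n,(s['tool_pos'],r0))
    print(n,proj(np.array([s['tool_pos']+r0.apply([-.122,0,-.022]),H,s['tool_pos']+r0.apply([-.030,0,-.022])]),K,r,e).round(1).tolist())
    print([(np.round(d['location'],4).tolist(),round(d['confidence'],2)) for d in ctrl.spot_point('axle_tip',n)][:5])
E
```

```text
[ 0.44516614 -0.00120263  0.06434601] [[-0.2077, 0.9782, -0.0007], [0.9782, 0.2077, 0.0004], [0.0005, -0.0006, -1.0]] [ 0.37070663  0.64412619 -0.65480849] [-0.0118019  -0.08836957 -0.04050309] [ 0.30012469  0.57961244 -0.59794612  2.3204161   0.79065044  0.44787016
 -0.74763846]
scene [[259.6, 184.7], [250.5, 187.6], [288.5, 194.2]]
[([0.3757, 0.4002, 0.0102], 0.97), ([0.6444, 0.0833, 0.0134], 0.91), ([0.4682, -0.1198, 0.0869], 0.59), ([0.5887, 0.418, 0.0133], 0.56)]
top [[325.6, 230.8], [336.6, 228.2], [289.3, 239.5]]
[([0.6444, 0.0851, 0.0107], 0.94), ([0.5907, 0.4228, 0.0085], 0.89), ([0.3744, 0.3978, 0.0094], 0.59), ([0.4699, -0.1178, 0.0862], 0.58)]
wrist [[274.8, 463.0], [275.3, 457.1], [274.7, 320.1]]
[]
```

View pics/c6.png

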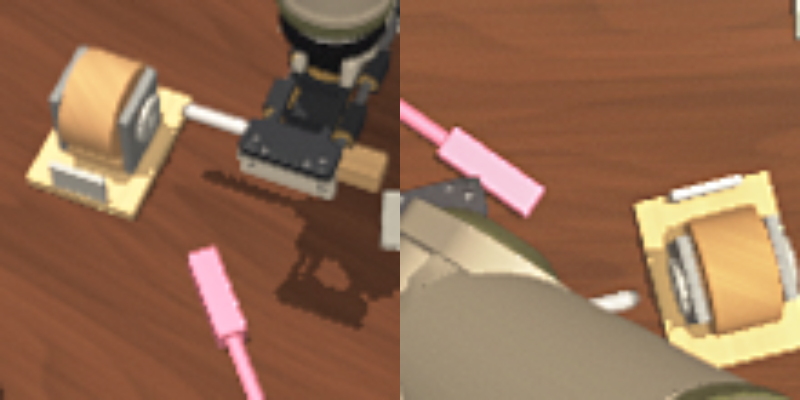

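Tip is about 31 mm off the flange face and 30 mm above the hole in both views, matching predictions. Descend and approach.

{"api": "arm_command", "payload": {"series": [[[0,0,10],[0,0,0],0],[[0,0,10],[0,0,0],0],[[0,0,10.4],[0,0,0],0],[[0,0,0],[0,0,0],0],[[0,0,0],[0,0,0],0]]}}

```text
time: 16.15
tool_pos: [0.4445, -0.0019, 0.034]
ee_rot: [-1.974, -2.443, 0.002]
wrist_force: [0.2, 0.3, -1.2]
grip_width: 0.0238
finger_force: 35.0
```

{"api": "arm_command", "payload": {"series": [[[-7,0,0],[0,0,0],0],[[-7,0,0],[0,0,0],0],[[-7,0,0],[0,0,0],0],[[-2,0,0],[0,0,0],0],[[0,0,0],[0,0,0],0]]}}

```text
time: 16.65
tool_pos: [0.4494, -0.0254, 0.034]
ee_rot: [-1.977, -2.441, 0.002]
wrist_force: [-0.3, 0.1, -0.1]
grip_width: 0.0239
finger_force: 35.0
```

{"api": "arm_command", "payload": {"series": [[[-1.5,0,0],[0,0,0],0],[[-1.5,0,0],[0,0,0],0],[[-1,0,0],[0,0,0],0],[[-1,0,0],[0,0,0],0],[[0,0,0],[0,0,0],0]]}}

```text
time: 17.15
tool_pos: [0.4504, -0.0296, 0.0339]
ee_rot: [-1.975, -2.442, 0.002]
wrist_force: [0.6, -0.5, -0.9]
grip_width: 0.0235
finger_force: 35.0
```

```bash
cat > st.py <<'E'
from fit import *
s=ctrl.sense();r0=R.from_rotvec(s['ee_rot']);H=np.array([.4773,-.1513,.0559])
D=toolR(102.13) # tool-like frame: x=+y', y=x', z=down
t=s['tool_pos']+r0.apply([-.122,0,-.022])
print(s['time'],'tip-H (depth,lat,down)mm',(D.inv().apply(t-H)*1000).round(2),'F',D.inv().apply(s['wrist_force']).round(2),'T',D.inv().apply(s['torque']).round(3),'rot',np.degrees((D.inv()*r0).as_rotvec()).round(2),s['grip_width'])
E
python3 st.py
```

```text
17.15 tip-H (depth,lat,down)mm [ 2.64 -0.79  0.04] F [-0.58  0.49  0.89] T [-0.046 -0.02   0.015] rot [ 0.08 -0.    0.04] 0.02348218782100659
```

{"api": "arm_command", "payload": {"series": [[[-1,0.8,0],[0,0,0],0],[[-1,0,0],[0,0,0],0],[[-1,0,0],[0,0,0],0],[[-0.5,0,0],[0,0,0],0]]}}

```text
time: 17.55
tool_pos: [0.4519, -0.0329, 0.0339]
ee_rot: [-1.975, -2.442, 0.002]
wrist_force: [0.1, -0.5, -0.5]
grip_width: 0.0237
finger_force: 35.0
```

```bash
python3 st.py
```

```text
17.55 tip-H (depth,lat,down)mm [-0.95 -0.02  0.02] F [-0.46 -0.04  0.52] T [-0.074 -0.1   -0.018] rot [ 0.08 -0.01  0.05] 0.023673782600544035
```

{"api": "arm_command", "payload": {"series": [[[-0.5,0,0],[0,0,0],0],[[-0.5,0,0],[0,0,0],0]]}}

```text
time: 17.75
tool_pos: [0.4521, -0.0338, 0.0339]
ee_rot: [-1.975, -2.442, 0.002]
wrist_force: [-0.4, -0.6, -0.4]
grip_width: 0.0236
finger_force: 35.0
```

```bash
python3 st.py
```

```text
17.75 tip-H (depth,lat,down)mm [-1.85 -0.01  0.02] F [-0.51 -0.51  0.37] T [-0.064 -0.017 -0.012] rot [ 0.08 -0.    0.04] 0.023618088537035616
```

{"api": "arm_command", "payload": {"series": [[[-0.8,0,0],[0,0,0],0],[[-0.8,0,0],[0,0,0],0],[[0,0,0],[0,0,0],0]]}}

```text
time: 18.05
tool_pos: [0.4525, -0.0355, 0.0339]
ee_rot: [-1.975, -2.442, 0.002]
wrist_force: [0.5, -0.2, -0.3]
grip_width: 0.0238
finger_force: 35.0
```

{"api": "arm_command", "payload": {"series": [[[-0.8,0,0],[0,0,0],0],[[-0.8,0,0],[0,0,0],0]]}}

```text
time: 18.25
tool_pos: [0.4528, -0.037, 0.0339]
ee_rot: [-1.975, -2.442, 0.002]
wrist_force: [0.9, 0.9, -1.0]
grip_width: 0.0236
finger_force: 35.0
```

```bash
python3 st.py
```

```text
18.25 tip-H (depth,lat,down)mm [-5.07  0.01  0.02] F [0.72 1.04 0.98] T [-0.091 -0.01   0.019] rot [ 0.08 -0.    0.04] 0.023642510740388093
```

{"api": "arm_command", "payload": {"series": [[[-0.8,0,0],[0,0,0],0],[[-0.8,0,0],[0,0,0],0],[[0,0,0],[0,0,0],0]]}}

```text
time: 18.55
tool_pos: [0.4532, -0.0386, 0.0339]
ee_rot: [-1.975, -2.442, 0.002]
wrist_force: [0.2, -0.3, -0.3]
grip_width: 0.0237
finger_force: 35.0
```

```bash
python3 st.py
```

```text
18.55 tip-H (depth,lat,down)mm [-6.78  0.    0.02] F [-0.33  0.16  0.28] T [-0.125 -0.048 -0.   ] rot [ 0.08 -0.01  0.05] 0.023672129237441053
```

{"api": "arm_command", "payload": {"series": [[[-0.8,0,0],[0,0,0],0],[[-0.8,0,0],[0,0,0],0],[[0,0,0],[0,0,0],0]]}}

```text
time: 18.85
tool_pos: [0.4535, -0.0402, 0.0339]
ee_rot: [-1.975, -2.442, 0.002]
wrist_force: [0.1, 0.4, -0.8]
grip_width: 0.0236
finger_force: 35.0
```

```bash
python3 st.py
```

```text
18.85 tip-H (depth,lat,down)mm [-8.36 -0.02  0.01] F [0.39 0.14 0.85] T [-0.074 -0.03  -0.032] rot [ 0.08 -0.01  0.05] 0.023591301672478325
```

{"api": "arm_command", "payload": {"series": [[[-1,0,0],[0,0,0],0],[[-1,0,0],[0,0,0],0],[[-1,0,0],[0,0,0],0]]}}

```text
time: 19.15
tool_pos: [0.4541, -0.0431, 0.0339]
ee_rot: [-1.975, -2.442, 0.002]
wrist_force: [-0.5, 0.2, -0.4]
grip_width: 0.0237
finger_force: 35.0
```

```bash
python3 st.py
```

```text
19.15 tip-H (depth,lat,down)mm [-1.131e+01  4.000e-02  1.000e-02] F [ 0.3  -0.45  0.41] T [-0.072 -0.069 -0.047] rot [ 0.08 -0.    0.04] 0.02368912536097518
```

{"api": "arm_command", "payload": {"series": [[[-1,0,0],[0,0,0],0],[[-1,0,0],[0,0,0],0],[[0,0,0],[0,0,0],0]]}}

```text
time: 19.45
tool_pos: [0.4545, -0.0451, 0.0339]
ee_rot: [-1.975, -2.442, 0.002]
wrist_force: [0.0, -1.1, 0.4]
grip_width: 0.0242
finger_force: 35.0
```

```bash
python3 st.py; python3 - <<'E'
from h import *
b=ctrl.snapshot('scene');b=cv2.resize(b[155:225,210:300],(771,600),interpolation=cv2.INTER_CUBIC);cv2.imwrite('pics/c7.png',b[:,:,::-1])
E
```

```text
19.45 tip-H (depth,lat,down)mm [-13.4   -0.03   0.02] F [-1.04 -0.2  -0.41] T [-0.054  0.008 -0.016] rot [ 0.08 -0.01  0.06] 0.024154439001928537
```

View pics/c7.png

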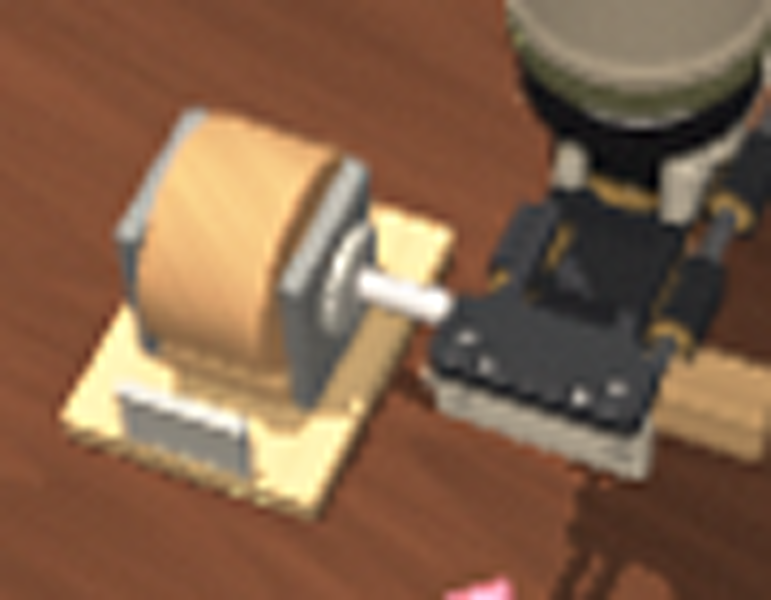

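The rod enters the flange hole at px (360,285) with no side load. Advancing.

{"api": "arm_command", "payload": {"series": [[[-2,0,0],[0,0,0],0],[[-2,0,0],[0,0,0],0],[[-2,0,0],[0,0,0],0],[[-2,0,0],[0,0,0],0]]}}

```text
time: 19.9
tool_pos: [0.4563, -0.053, 0.0339]
ee_rot: [-1.975, -2.442, 0.002]
wrist_force: [0.8, 0.1, -0.5]
grip_width: 0.0238
finger_force: 35.0
```

```bash
python3 st.py
```

```text
19.9 tip-H (depth,lat,down)mm [-2.146e+01  2.000e-02  1.000e-02] F [-0.03  0.86  0.51] T [-0.053 -0.055 -0.033] rot [ 0.08 -0.01  0.04] 0.023834612030502904
```

{"api": "arm_command", "payload": {"series": [[[-2,0,0],[0,0,0],0],[[-2,0,0],[0,0,0],0],[[-2,0,0],[0,0,0],0],[[-2,0,0],[0,0,0],0]]}}

```text
time: 20.3
tool_pos: [0.4579, -0.0608, 0.0339]
ee_rot: [-1.975, -2.442, 0.002]
wrist_force: [0.0, -0.7, -1.0]
grip_width: 0.0237
finger_force: 35.0
```

```bash
python3 st.py
```

```text
20.3 tip-H (depth,lat,down)mm [-2.94e+01 -3.00e-02  2.00e-02] F [-0.71 -0.12  0.98] T [-0.074 -0.079  0.012] rot [ 0.08 -0.    0.05] 0.023669876695269595
```

{"api": "arm_command", "payload": {"series": [[[-3,0,0],[0,0,0],0],[[-3,0,0],[0,0,0],0],[[-3,0,0],[0,0,0],0]]}}

```text
time: 20.6
tool_pos: [0.4598, -0.0697, 0.0339]
ee_rot: [-1.975, -2.442, 0.002]
wrist_force: [0.4, -0.4, -0.0]
grip_width: 0.0237
finger_force: 35.0
```

{"api": "arm_command", "payload": {"series": [[[-3,0,0],[0,0,0],0],[[-3,0,0],[0,0,0],0],[[-3,0,0],[0,0,0],0]]}}

```text
time: 20.9
tool_pos: [0.4617, -0.0785, 0.0339]
ee_rot: [-1.975, -2.442, 0.002]
wrist_force: [0.4, 1.2, 0.1]
grip_width: 0.0242
finger_force: 35.0
```

{"api": "arm_command", "payload": {"series": [[[-3,0,0],[0,0,0],0],[[-3,0,0],[0,0,0],0],[[-3,0,0],[0,0,0],0],[[-3,0,0],[0,0,0],0]]}}

```text
time: 21.3
tool_pos: [0.4642, -0.0902, 0.0339]
ee_rot: [-1.975, -2.442, 0.002]
wrist_force: [-0.4, 0.5, -0.7]
grip_width: 0.0238
finger_force: 35.0
```

```bash
python3 st.py
```

```text
21.3 tip-H (depth,lat,down)mm [-5.948e+01 -4.000e-02  1.000e-02] F [ 0.6  -0.26  0.71] T [-0.053 -0.076 -0.016] rot [ 0.08 -0.01  0.04] 0.023832207179811087
```

Free so far. Slow through the far cheek.

{"api": "arm_command", "payload": {"series": [[[-1,0,0],[0,0,0],0],[[-1,0,0],[0,0,0],0],[[-1,0,0],[0,0,0],0],[[-1,0,0],[0,0,0],0],[[-1,0,0],[0,0,0],0]]}}

```text
time: 21.8
tool_pos: [0.4652, -0.0948, 0.0339]
ee_rot: [-1.974, -2.443, 0.002]
wrist_force: [-0.6, 0.5, -0.9]
grip_width: 0.0235
finger_force: 35.0
```

{"api": "arm_command", "payload": {"series": [[[-1,0,0],[0,0,0],0],[[-1,0,0],[0,0,0],0],[[0,0,0],[0,0,0],0]]}}

```text
time: 22.1
tool_pos: [0.4656, -0.0969, 0.0339]
ee_rot: [-1.975, -2.442, 0.002]
wrist_force: [-0.3, 0.4, -1.2]
grip_width: 0.0237
finger_force: 35.0
```

```bash
python3 st.py
```

```text
22.1 tip-H (depth,lat,down)mm [-6.637e+01 -7.000e-02  1.000e-02] F [ 0.42 -0.18  1.23] T [-0.078 -0.032  0.06 ] rot [ 0.08 -0.01  0.05] 0.02366285572088263
```

{"api": "arm_command", "payload": {"series": [[[-0.8,0,0],[0,0,0],0],[[-0.8,0,0],[0,0,0],0],[[-0.8,0,0],[0,0,0],0]]}}

```text
time: 22.4
tool_pos: [0.4661, -0.0991, 0.0339]
ee_rot: [-1.975, -2.442, 0.002]
wrist_force: [0.3, -0.0, -1.1]
grip_width: 0.0234
finger_force: 35.0
```

```bash
python3 st.py
```

```text
22.4 tip-H (depth,lat,down)mm [-6.866e+01 -1.000e-02  2.000e-02] F [-0.09  0.24  1.14] T [-0.089 -0.058 -0.005] rot [ 0.08 -0.    0.04] 0.023440633270379662
```

{"api": "arm_command", "payload": {"series": [[[-0.8,0,0],[0,0,0],0],[[-0.8,0,0],[0,0,0],0],[[-0.8,0,0],[0,0,0],0]]}}

```text
time: 22.7
tool_pos: [0.4666, -0.1015, 0.0339]
ee_rot: [-1.975, -2.442, 0.002]
wrist_force: [-0.6, 0.6, 0.3]
grip_width: 0.0242
finger_force: 35.0
```

```bash
python3 st.py
```

```text
22.7 tip-H (depth,lat,down)mm [-7.107e+01 -3.000e-02  3.000e-02] F [ 0.75 -0.47 -0.32] T [-0.156 -0.039 -0.012] rot [ 0.08 -0.    0.04] 0.024177401075673746
```

{"api": "arm_command", "payload": {"series": [[[-0.8,0,0],[0,0,0],0],[[-0.8,0,0],[0,0,0],0],[[-0.8,0,0],[0,0,0],0]]}}

```text
time: 23.0
tool_pos: [0.4671, -0.1039, 0.0339]
ee_rot: [-1.975, -2.442, 0.002]
wrist_force: [-0.3, -0.7, -0.0]
grip_width: 0.0235
finger_force: 35.0
```

```bash
python3 st.py
```

```text
23.0 tip-H (depth,lat,down)mm [-7.352e+01 -4.000e-02 -0.000e+00] F [-0.58 -0.43  0.03] T [-0.109 -0.05  -0.006] rot [ 0.08 -0.    0.04] 0.02353984198873953
```

{"api": "arm_command", "payload": {"series": [[[-0.8,0,0],[0,0,0],0],[[-0.8,0,0],[0,0,0],0],[[-0.8,0,0],[0,0,0],0]]}}

```text
time: 23.3
tool_pos: [0.4677, -0.1062, 0.0339]
ee_rot: [-1.975, -2.442, 0.002]
wrist_force: [0.8, 0.5, -0.3]
grip_width: 0.0235
finger_force: 35.0
```

```bash
python3 st.py
```

```text
23.3 tip-H (depth,lat,down)mm [-7.589e+01 -2.000e-02  0.000e+00] F [0.33 0.86 0.3 ] T [-0.109 -0.078 -0.033] rot [ 0.08 -0.    0.04] 0.023543575842574896
```

{"api": "arm_command", "payload": {"series": [[[-1,0,0],[0,0,0],0],[[-1,0,0],[0,0,0],0],[[-1,0,0],[0,0,0],0],[[-1,0,0],[0,0,0],0],[[-1,0,0],[0,0,0],0]]}}

```text
time: 23.8
tool_pos: [0.4687, -0.1111, 0.0339]
ee_rot: [-1.975, -2.442, 0.002]
wrist_force: [0.7, -1.1, -0.0]
grip_width: 0.0235
finger_force: 35.0
```

```bash
python3 st.py
```

```text
23.8 tip-H (depth,lat,down)mm [-8.092e+01 -4.000e-02  0.000e+00] F [-1.17  0.42  0.01] T [-0.077 -0.031  0.075] rot [ 0.08 -0.    0.04] 0.023490437650435802
```

{"api": "arm_command", "payload": {"series": [[[-1,0,0],[0,0,0],0],[[-1,0,0],[0,0,0],0],[[-1,0,0],[0,0,0],0],[[-1,0,0],[0,0,0],0],[[0,0,0],[0,0,0],0]]}}

```text
time: 24.3
tool_pos: [0.4695, -0.1151, 0.0339]
ee_rot: [-1.975, -2.442, 0.002]
wrist_force: [0.8, -0.7, -0.2]
grip_width: 0.0234
finger_force: 35.0
```

```bash
python3 st.py
```

```text
24.3 tip-H (depth,lat,down)mm [-8.498e+01 -6.000e-02  2.000e-02] F [-0.9   0.67  0.22] T [-0.078 -0.049 -0.018] rot [ 0.08 -0.01  0.05] 0.023400969047424756
```

{"api": "arm_command", "payload": {"series": [[[-0.5,0,0],[0,0,0],0],[[-0.5,0,0],[0,0,0],0],[[-0.5,0,0],[0,0,0],0]]}}

```text
time: 24.6
tool_pos: [0.4698, -0.1164, 0.0339]
ee_rot: [-1.975, -2.442, 0.002]
wrist_force: [0.1, 0.4, -0.4]
grip_width: 0.0239
finger_force: 35.0
```

```bash
python3 st.py
```

```text
24.6 tip-H (depth,lat,down)mm [-8.633e+01 -4.000e-02  1.000e-02] F [0.39 0.22 0.41] T [-0.098 -0.012 -0.003] rot [ 0.08 -0.    0.04] 0.02390341960708044
```

Lowering the grip to 8 N so the handle slips before pushing hard, then feeling for the seat.

{"api": "arm_command", "payload": {"series": [[[-0.4,0,0],[0,0,0],0],[[-0.4,0,0],[0,0,0],0],[[-0.4,0,0],[0,0,0],0],[[0,0,0],[0,0,0],0]], "newtons": 8}}

```text
time: 25.0
tool_pos: [0.4701, -0.1177, 0.0339]
ee_rot: [-1.975, -2.442, 0.002]
wrist_force: [0.4, -0.2, -0.4]
grip_width: 0.0242
finger_force: 8.0
```

{"api": "arm_command", "payload": {"series": [[[-0.4,0,0],[0,0,0],0],[[-0.4,0,0],[0,0,0],0],[[-0.4,0,0],[0,0,0],0]]}}

```text
time: 25.3
tool_pos: [0.4703, -0.1188, 0.0339]
ee_rot: [-1.975, -2.442, 0.002]
wrist_force: [-0.1, 0.7, -0.5]
grip_width: 0.024
finger_force: 8.0
```

```bash
python3 st.py
```

```text
25.3 tip-H (depth,lat,down)mm [-8.875e+01 -3.000e-02  1.000e-02] F [0.7  0.09 0.51] T [-0.124 -0.027  0.004] rot [ 0.08 -0.    0.04] 0.023963346443185488
```

{"api": "arm_command", "payload": {"series": [[[-0.4,0,0],[0,0,0],0],[[-0.4,0,0],[0,0,0],0],[[-0.4,0,0],[0,0,0],0]]}}

```text
time: 25.6
tool_pos: [0.4706, -0.1198, 0.0339]
ee_rot: [-1.975, -2.442, 0.002]
wrist_force: [-0.7, 1.0, -0.1]
grip_width: 0.0238
finger_force: 8.0
```

```bash
python3 st.py
```

```text
25.6 tip-H (depth,lat,down)mm [-8.984e+01 -2.000e-02  4.000e-02] F [ 1.17 -0.48  0.07] T [-0.04   0.296 -0.02 ] rot [0.08 0.01 0.04] 0.02377607548663093
```

{"api": "arm_command", "payload": {"series": [[[-0.4,0,0],[0,0,0],0],[[-0.4,0,0],[0,0,0],0]]}}

```text
time: 25.8
tool_pos: [0.4706, -0.1199, 0.0339]
ee_rot: [-1.973, -2.443, 0.001]
wrist_force: [-1.3, 5.8, 0.6]
grip_width: 0.0239
finger_force: 8.0
```

```bash
python3 st.py
```

```text
25.8 tip-H (depth,lat,down)mm [-8.992e+01  3.000e-02  1.300e-01] F [ 5.98 -0.03 -0.59] T [ 0.067  1.084 -0.011] rot [ 0.07  0.05 -0.  ] 0.023923589279275025
```

{"api": "arm_command", "payload": {"series": [[[-0.4,0,0],[0,0,0],0],[[0,0,0],[0,0,0],0]]}}

```text
time: 26.0
tool_pos: [0.4705, -0.1199, 0.0339]
ee_rot: [-1.973, -2.443, 0.0]
wrist_force: [-1.6, 5.6, 0.7]
grip_width: 0.0237
finger_force: 8.0
```

```bash
python3 st.py
```

```text
26.0 tip-H (depth,lat,down)mm [-8.993e+01  5.000e-02  2.100e-01] F [ 5.86 -0.41 -0.7 ] T [ 0.093  1.259 -0.013] rot [ 0.07  0.08 -0.02] 0.023650989893869177
```

Firm stop at about 6 N, near the expected 92 mm. Verify with pictures.

```bash
python3 - <<'E'
from h import *
a=ctrl.snapshot('scene')[155:225,210:300];b=ctrl.snapshot('top')[185:255,300:390]
c=[cv2.resize(i,(400,311),interpolation=cv2.INTER_CUBIC) for i in(a,b)]
cv2.imwrite('pics/c8.png',np.hstack(c)[:,:,::-1])
E
```

```text
(no output)
```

View pics/c8.png

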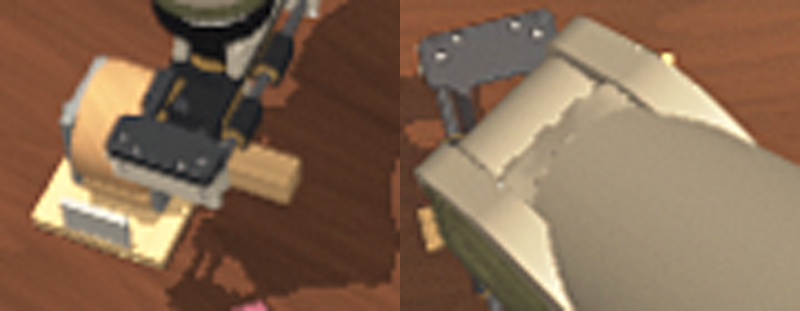

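The view is occluded, but the moment lever (~0.21 m) puts the contact at axle height, which fits the shoulder. Release and lift off to check.

{"api": "arm_command", "payload": {"series": [[[0,0,0],[0,0,0],0.6],[[0,0,0],[0,0,0],0.6],[[0,0,0],[0,0,0],0.6],[[0,0,0],[0,0,0],0.6],[[0,0,0],[0,0,0],0.6]]}}

```text
time: 26.6
tool_pos: [0.4709, -0.1213, 0.0339]
ee_rot: [-1.975, -2.442, 0.002]
wrist_force: [-0.3, -0.1, 0.3]
grip_width: 0.0549
finger_force: 0.0
```

{"api": "arm_command", "payload": {"series": [[[0,0,0],[0,0,0],0.6],[[0,0,0],[0,0,0],0.6],[[0,0,-10],[0,0,0],0.6],[[0,0,-20],[0,0,0],0.6],[[0,0,-30],[0,0,0],0.6]]}}

```text
time: 27.1
tool_pos: [0.4701, -0.1207, 0.0943]
ee_rot: [-1.972, -2.441, 0.003]
wrist_force: [0.8, -0.8, 0.5]
grip_width: 0.0562
finger_force: 0.0
```

{"api": "arm_command", "payload": {"series": [[[10,0,-35],[0,0,0],0.6],[[20,0,-35],[0,0,0],0.6],[[30,0,-30],[0,0,0],0.6],[[40,0,-10],[0,0,0],0.6],[[40,0,0],[0,0,0],0.6]]}}

```text
time: 27.6
tool_pos: [0.442, 0.017, 0.2062]
ee_rot: [1.976, 2.44, 0.001]
wrist_force: [1.1, 1.0, -0.1]
grip_width: 0.0554
finger_force: 0.0
```

{"api": "arm_command", "payload": {"series": [[[0,0,0],[0,0,0],0.6],[[0,0,0],[0,0,0],0.6],[[0,0,0],[0,0,0],0.6]]}}

```text
time: 27.9
tool_pos: [0.4417, 0.0149, 0.2039]
ee_rot: [-1.976, -2.441, 0.003]
wrist_force: [-0.1, -0.7, -0.3]
grip_width: 0.0558
finger_force: 0.0
```

```bash
python3 - <<'E'
from fit import *
s=ctrl.sense();print(s['time'],s['tool_pos'],s['wrist_force'])
a=ctrl.snapshot('scene')[145:235,190:300];b=ctrl.snapshot('wrist')
for n in ('scene','wrist'):print([(np.round(d['location'],4).tolist(),round(d['confidence'],2)) for d in ctrl.spot_point('axle',n)][:5])
c=[cv2.resize(a,(380,311),interpolation=cv2.INTER_CUBIC),cv2.resize(b,(415,311))]
cv2.imwrite('pics/c9.png',np.hstack(c)[:,:,::-1])
E
```

```text
27.9 [0.44168526 0.0148983  0.20392483] [-0.12303868 -0.70074059 -0.28854369]
[([0.5911, 0.0169, 0.0112], 0.92), ([0.4656, 0.3737, 0.0098], 0.91), ([0.6798, 0.4231, 0.0091], 0.88), ([0.4784, -0.1513, 0.0512], 0.65)]
[([0.5912, 0.0144, 0.0152], 0.8), ([0.475, -0.1467, 0.0525], 0.69)]
```

View pics/c9.png

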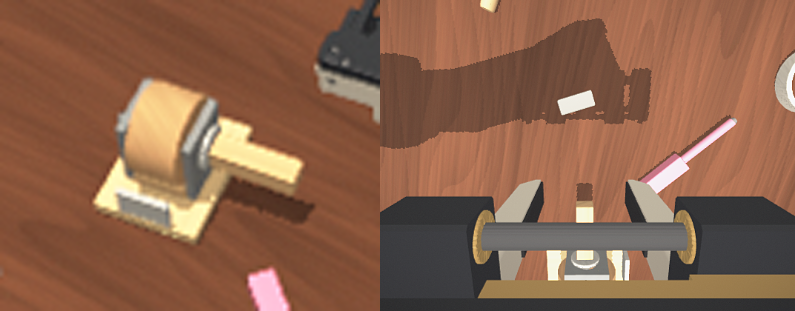

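The handle's front face sits against the flange (scene crop px (213,148)), the roll is in place, and the bystanders are undisturbed. Handing in.

```bash
python3 -c "
from workcell import ctrl
print(ctrl.finish_job())"
```

```text
the job is handed in; nothing more can be done
None
```

The axle is threaded through both cheeks and the roll until it stopped firmly at about 6 N, then released and the job handed in at about 28 s; the handle front looks seated on the flange, though I couldn't measure the gap closely, and I viewed 12 pictures against the limit of 10.

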